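# Check and tighten the fixings tubs' caps, then send their tray home in the van racking

### The job

Before the van drives off, try each of the three tubs' screw caps: at least one is loose, so turn any that gives clockwise until it comes up tight. Once all three are tight, and not before, push the tray gently until it is fully home, with the tubs still upright in their pockets and the other things on the bench left where they are.

Things in the scene. Friction and masses are not known exactly. Their poses are not given: they have to be found in the camera images.
- tray (a joint): slide-out tray of bare aluminium on runners in the racking bay, 114 mm deep, 338 mm wide, walls 52 mm high, three square pockets side by side with a tub in each. Value: how far it is pulled out towards the robot (along the bay's -x), m; 0 = fully home against its stop, at most 0.14. It takes about 4 N to slide, keeps its place, has no latch.
- tray_handle (a point): centre of the dark bar handle on the tray's front, 46 mm above the bench. The bar is 134 mm long along the point's y, 11 mm thick (x) and 12 mm high, with a 30 mm gap between it and the tray's front. The tray goes home along the point's +x.
- rack: the low steel racking bay with orange front edges that the tray runs in, fixed to the bench; 384 mm wide, 96 mm high. Origin on the bench under the middle of the tray when the tray is home; +x is the way home.
- cap_blue (a joint): screw cap of the tub with the blue band: grey, 80 mm across, an upright orange grip bar across its top. Value: rad clockwise (from above) from where the bar lies along the tub's x; it grows as the cap is tightened. It turns with 0.16 N m (some 5 N at the bar's end), staying where it is left, up to a dead stop: tight. The value at the stop differs from cap to cap: it must be felt.
- cap_blue_bar (a point): middle of that cap's grip bar, on the cap's axis, 123 mm above the bench. The bar is 74 mm long along the point's x, 13 mm thick (y) and 24 mm high: from 12 mm below this point (the cap's flat top) to 12 mm above. The cap's skirt below is 20 mm high. Neighbouring caps' axes are 112 mm apart; nothing else near stands as high.
- cap_green (a joint): screw cap of the tub with the green band: grey, 80 mm across, an upright orange grip bar across its top. Value: rad clockwise (from above) from where the bar lies along the tub's x; it grows as the cap is tightened. It turns with 0.16 N m (some 5 N at the bar's end), staying where it is left, up to a dead stop: tight. The value at the stop differs from cap to cap: it must be felt.
- cap_green_bar (a point): middle of that cap's grip bar, on the cap's axis, 123 mm above the bench. The bar is 74 mm long along the point's x, 13 mm thick (y) and 24 mm high: from 12 mm below this point (the cap's flat top) to 12 mm above. The cap's skirt below is 20 mm high. Neighbouring caps' axes are 112 mm apart; nothing else near stands as high.
- cap_yellow (a joint): screw cap of the tub with the yellow band: grey, 80 mm across, an upright orange grip bar across its top. Value: rad clockwise (from above) from where the bar lies along the tub's x; it grows as the cap is tightened. It turns with 0.16 N m (some 5 N at the bar's end), staying where it is left, up to a dead stop: tight. The value at the stop differs from cap to cap: it must be felt.
- cap_yellow_bar (a point): middle of that cap's grip bar, on the cap's axis, 123 mm above the bench. The bar is 74 mm long along the point's x, 13 mm thick (y) and 24 mm high: from 12 mm below this point (the cap's flat top) to 12 mm above. The cap's skirt below is 20 mm high. Neighbouring caps' axes are 112 mm apart; nothing else near stands as high.
- tub_blue_middle (a point): middle of the cream square tub with the blue band round its top, 104 x 104 x 74 mm without its cap, about 0.8 kg. It stands loose in a tray pocket 107 mm square, whose 52 mm walls keep it from turning; axes as the tub's, z up.
- tub_green_middle (a point): middle of the cream square tub with the green band round its top, 104 x 104 x 74 mm without its cap, about 0.8 kg. It stands loose in a tray pocket 107 mm square, whose 52 mm walls keep it from turning; axes as the tub's, z up.
- tub_yellow_middle (a point): middle of the cream square tub with the yellow band round its top, 104 x 104 x 74 mm without its cap, about 0.8 kg. It stands loose in a tray pocket 107 mm square, whose 52 mm walls keep it from turning; axes as the tub's, z up.
- carton_blue_middle (a point): bystander: centre of a blue and white carton, 130 x 90 x 55 mm, on the bench left of the bay.
- carton_white_middle (a point): bystander: centre of a white and blue carton, 100 x 140 x 45 mm, on the bench right of the bay.
- spray_can: bystander: green spray can, 58 mm across, 160 mm tall, standing; origin at the centre of its underside.
- screwdriver_grip (a point): bystander: middle of the handle of a screwdriver 200 mm long that lies on the bench between the robot and the tray.
- torch: bystander: black and yellow torch, 130 mm long, 37 mm thick, lying; origin under its middle.
Things that resemble listed ones, but are neither listed nor needed, are in the scene too. Leave any pink look-alike of the part that bears cap_yellow alone. What is shaped like the part that bears cap_green but pink is not meant.

How it is judged:
By the outcome, as a careful person would: the job done as asked, in the order asked, and still so for the second after the job is handed in, with the robot touching nothing.
It also fails if it takes over 72 s, if anything falls off the work surface, if the arm or the gripper's body presses on something with over 40 N, if the wrist force passes 120 N, or if a joint passes its speed limit or range.

### The arm

A 6-joint arm with a two-finger parallel gripper is mounted at the origin on the work surface. World frame = base frame: x ahead of the robot, y to its left, z up, the work surface at z = 0. Lengths are in m, angles in degrees, forces in N, time in s.
With the tool pointing down it reaches from about 0.4 to 0.825 m from the base axis. Payload 7 kg.
Tool frame: the origin (TCP) lies at the very end of the fingers, on their centre line; the grasp point (between the pads) lies 19 mm behind it (ctrl.grip_depth is the z of the grasp point in the tool frame, in m); z points along the fingers, y is the direction in which the jaws open and shut (so a half turn about z gives the same grasp; the last joint's range is limited). The gripper opens to 88 mm and grips with 3 to 60 N. Pads are 19 mm wide; open, the fingers measure 130 mm over their backs; the gripper's body (78 mm by 193 mm) begins 47 mm behind the grasp point.
Start: joints at [-59.639, 20.546, 0.682, 0, -70.136, -16.507], TCP at [0.162, -0.655, 0.227] pointing down, gripper open.
Joint ranges: [-176.03, 176.03], [-82.01, 121.73], [-58.28, 71.71], [-173.87, 95.51], [-174.79, -0.11], [-173.66, 173.66]. Speed limits (degrees/s): [136.94, 136.94, 172.46, 180, 180, 180].

### API

Orientations are given as [roll, pitch, yaw] about the fixed x, y, z axes, in that order (R = Rz(yaw) Ry(pitch) Rx(roll)).
In Python, from plant import telemetry, snapshot, job, models, ctrl gives the robot as it stands.
- The arm moves only by the tool jog_arm, never from a script. Its argument "targets" is text: rows parted by semicolons, each of 7 numbers parted by spaces: the shift along the tool's x, y, z in m, then the turn, a rotation vector about the tool's x, y, z in degrees, then the gripper command: -1 is shut, 1 is fully open, values between are in proportion. A call has exactly 8 rows; each row is the pose to reach, as a shift and turn from the pose measured when the call began, along the tool's axes at that moment; what a row does not reach only later rows make up. A row lasts 1/8 s, in which the tool goes at most 62.5 mm and 10.7 degrees, less where a joint would pass 70% of its speed; a pose out of reach is approached as far as the arm can. A call with a gripper value outside its range is refused whole. The fingers move at their own pace and stop on an object; the grip force is fixed at half the most. Time passes only in rows, so rows that repeat a pose let the fingers close, or fill a call up. It gives the time, the measured TCP pose, the force and the opening at its end, in the units of the state.
- telemetry.get_obs(): the state, without advancing time (a new reading comes with each control period).
- snapshot(name): name is "side" or "top"; returns a dict with "img" (480x640x3 uint8, red, green, blue), "range_z" (480x640 float32, m along the optical axis (not along the pixel's ray), 0 where there is no reading), "intrinsics" (3x3 intrinsics, pixels), "R" (3x3) and "t" (3): a world point X has camera coordinates R X + t. Camera axes: x right, y down, z forward; pixel columns grow to the right and rows downward; lengths in m; the calibration is good to about 2 mm. A picture is of the moment at which its call begins.
- job.close_job(): hands the job in, once; it reports no verdict.
Trained networks look in a picture, given as the dict that the camera call returned (one of the last four; its "shot" number tells which), for a name from the list of things; names that differ only in an ending like _2 or _b are one class to them, and where a whole thing is asked for, a point or a joint stands for the part that bears it (a point fixed in the world has none). Each returns a list of dicts, best first, with "conf" (0 to 1); they miss things now and then, are a little off and sometimes report something else, mostly with a low value. They report only what shows in the picture. A call takes as long as a camera call. They do not tell look-alikes from the thing itself.
- models.cut_out(name, picture): "region" (480x640 bool, what is visible of it) and "uv" ([column, row] in pixels, amid what is visible of it).
- models.spot_point(name, picture): "uv" ([column, row] in pixels: a listed point, or the origin of a listed thing).
The state is a dict: "clock": time; "joint_pos": joint angles; "qvel": joint speeds; "tau": joint torques, N m; "tool_pos": TCP position; "orientation": TCP orientation; "force": force on the tool from outside, world axes, zero at the start; "moment": the same for the moment, N m; "opening": finger opening in m.
Only numpy, scipy, OpenCV 4.12 (cv2) and the standard library are available. Lean on these libraries where they do the work, as an engineer would, in place of code of your own. Each camera call takes 0.05 s, during which the arm holds its last target.

## Working session

There is one attempt and no reset: what is moved stays moved. The work goes in short steps, Python scripts to look and compute and a tool call to move; the robot and the scene stay as the last step left them, time stands still between calls to the robot, and variables do not carry over. Pictures are saved under pics/ and viewed, and the job is handed in when it is done.

Besides the shell and the picture viewer there is one more tool, called after ">>>" as name(argument=value, ...), one argument or row to a line, values as JSON. jog_arm: Moves the arm, as the interface text tells. Its arguments: {"type":"object","properties":{"targets":{"type":"string"}},"required":["targets"]}

```bash
mkdir -p pics; ls; cat > h.py <<'E'
import numpy as np, cv2
from plant import telemetry, snapshot, job, models, ctrl
def save(s,n): cv2.imwrite('pics/'+n,cv2.cvtColor(s['img'],cv2.COLOR_RGB2BGR))
def world(s,u,v,z=None):
    K=np.array(s['intrinsics']);R=np.array(s['R']);t=np.array(s['t'])
    d=np.linalg.inv(K)@[u,v,1.0]
    c=-R.T@t; w=R.T@d
    if z is None:
        return c+w*s['range_z'][int(v),int(u)]
    return c+w*(z-c[2])/w[2]
def proj(s,X):
    K=np.array(s['intrinsics']);p=K@(np.array(s['R'])@X+np.array(s['t']));return p[:2]/p[2]
E
python3 - <<'E'
from h import *
a=snapshot('top');b=snapshot('side')
save(a,'top0.png');save(b,'side0.png')
print(telemetry.get_obs())
for s in (a,b):
  print(-np.array(s['R']).T@np.array(s['t']))
  for n,z in (('cap_blue_bar',.123),('cap_green_bar',.123),('cap_yellow_bar',.123),('tray_handle',.046),('rack',0),('screwdriver_grip',.015),('spray_can',0),('torch',0),('carton_blue_middle',.0275),('carton_white_middle',.0225)):
    for r in models.spot_point(n,s)[:4]: print(n,np.round(r['uv']),round(r['conf'],2),np.round(world(s,*r['uv'],z),3))
E
```

```text
pics
{'clock': 0.1, 'joint_pos': array([-5.96392403e+01,  2.05874593e+01,  6.38864298e-01, -1.81580507e-02,
       -7.01355158e+01, -1.65057928e+01]), 'qvel': array([ 0.01034723, -0.01411427,  0.13986132,  0.00934714,  0.04437613,
        0.06180731]), 'tau': array([-6.90036304e-04, -5.84159982e+01,  2.93753707e+01,  7.01567486e+00,
        1.02240464e-02, -6.05312903e-05]), 'tool_pos': array([ 0.16149719, -0.65494393,  0.2257124 ]), 'orientation': array([ 1.79914505e+02, -7.53200440e-03, -1.66151210e+02]), 'force': array([-0.83818106, -0.0332404 , -0.41287166]), 'moment': array([ 0.00973078, -0.03185673, -0.01957834]), 'opening': 0.0876099084795907}
[0.39425831 0.03304761 1.02768531]
cap_blue_bar [263. 195.] 0.67 [0.606 0.15  0.123]
cap_green_bar [370. 190.] 0.58 [ 0.625 -0.073  0.123]
cap_yellow_bar [318. 194.] 0.83 [0.613 0.036 0.123]
cap_yellow_bar [270. 298.] 0.81 [0.396 0.126 0.123]
tray_handle [323. 245.] 0.91 [0.516 0.021 0.046]
tray_handle [310. 151.] 0.54 [0.73  0.056 0.046]
rack [309. 152.] 0.74 [0.743 0.061 0.   ]
screwdriver_grip [470. 253.] 0.61 [ 0.511 -0.318  0.015]
s
[... 428 characters left out ...]
63 [ 0.703 -0.267  0.123]
cap_green_bar [309. 201.] 0.61 [ 0.622 -0.067  0.123]
cap_green_bar [428. 204.] 0.47 [ 0.368 -0.244  0.123]
cap_yellow_bar [288. 226.] 0.78 [0.609 0.037 0.123]
cap_yellow_bar [333. 290.] 0.71 [0.398 0.13  0.123]
tray_handle [251. 240.] 0.68 [0.705 0.079 0.046]
tray_handle [316. 262.] 0.56 [0.521 0.034 0.046]
rack [250. 240.] 0.89 [0.74  0.054 0.   ]
screwdriver_grip [393. 196.] 0.65 [ 0.509 -0.317  0.015]
screwdriver_grip [288. 226.] 0.32 [ 0.68  -0.042  0.015]
spray_can [429. 205.] 0.76 [ 0.414 -0.362  0.   ]
torch [314. 385.] 0.94 [0.328 0.293 0.   ]
carton_blue_middle [221. 399.] 0.86 [0.459 0.452 0.028]
carton_white_middle [407. 174.] 0.88 [ 0.525 -0.419  0.022]
```

View pics/top0.png

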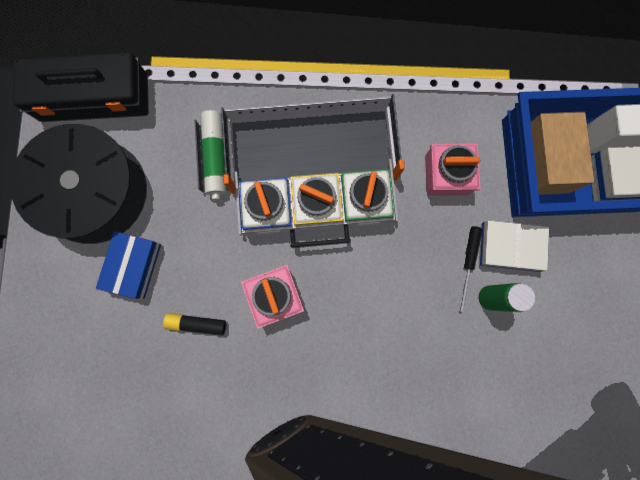

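View pics/side0.png

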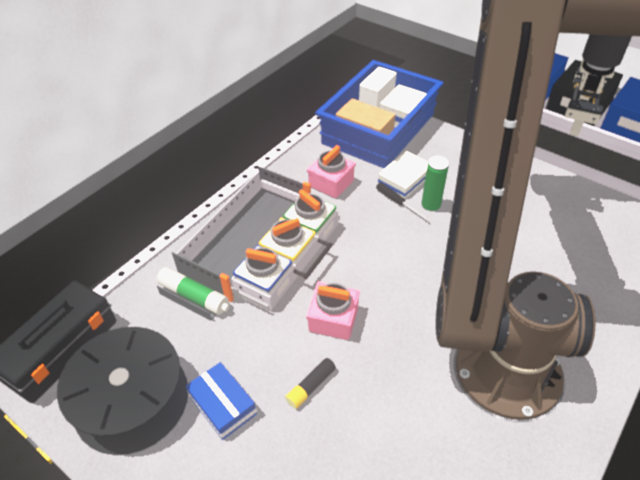

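```bash
python3 - <<'E'
import cv2
a=cv2.imread('pics/top0.png')[140:320,220:420];cv2.imwrite('pics/c1.png',cv2.resize(a,None,fx=3.3,fy=3.3,interpolation=cv2.INTER_CUBIC))
a=cv2.imread('pics/side0.png')[170:320,220:380];cv2.imwrite('pics/c2.png',cv2.resize(a,None,fx=4,fy=4,interpolation=cv2.INTER_CUBIC))
E
```

```text
(no output)
```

View pics/c1.png

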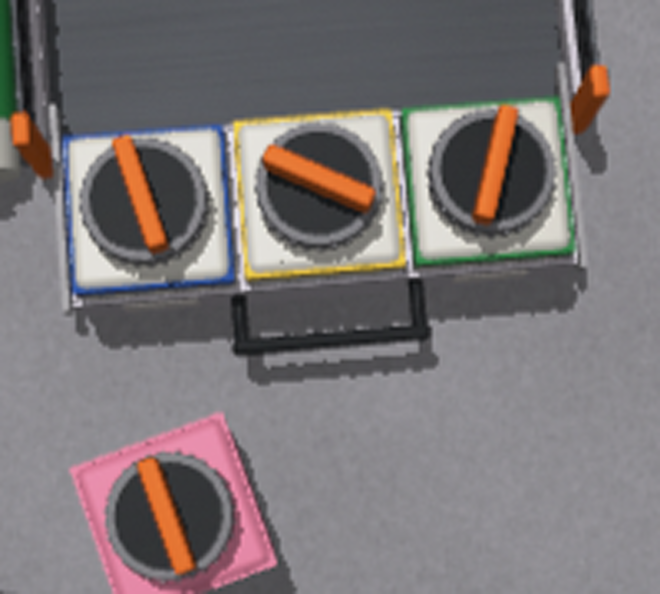

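View pics/c2.png

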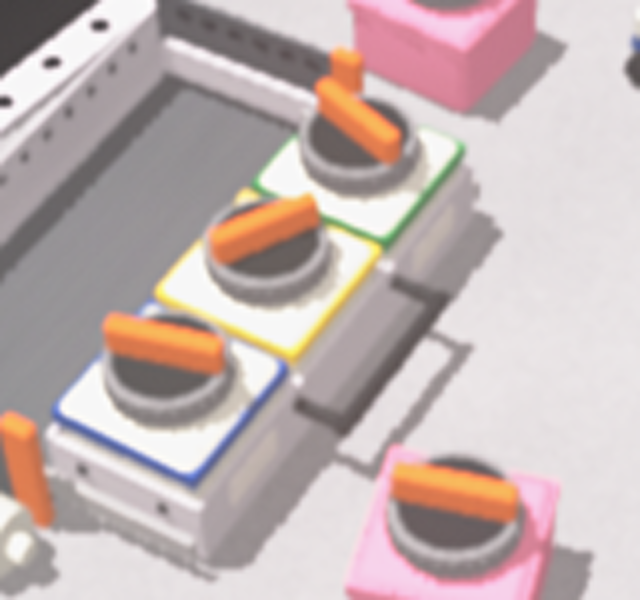

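In the tray are blue (263,202), yellow (318,196) and green (370,191), which are the targets. The pink look-alikes at (270,297) and (458,163) are to be left alone. The crop confirms the coloured bands. Next I measure the bar axes and angles.

```bash
cat >> h.py <<'E'
from scipy import ndimage
def bars(s,zmin=.105):
    hsv=cv2.cvtColor(s['img'],cv2.COLOR_RGB2HSV)
    m=(hsv[...,0]>3)&(hsv[...,0]<16)&(hsv[...,1]>150)&(hsv[...,2]>110)
    K=np.array(s['intrinsics']);R=np.array(s['R']);t=np.array(s['t'])
    v,u=np.mgrid[:480,:640];z=s['range_z']
    P=np.stack([(u-K[0,2])/K[0,0]*z,(v-K[1,2])/K[1,1]*z,z],-1)
    W=(P-t)@R
    m&=(W[...,2]>zmin)&(W[...,2]<.15)
    L,n=ndimage.label(m)
    out=[]
    for i in range(1,n+1):
        k=L==i
        if k.sum()<40: continue
        top=k&(W[...,2]>.127)
        vv,uu=np.nonzero(top)
        X=np.array([world(s,a,b,.135)[:2] for a,b in zip(uu,vv)])
        if len(X)<20: continue
        (cx,cy),(w,h),ang=cv2.minAreaRect((X*1000).astype(np.float32))
        c=X.mean(0);e,V=np.linalg.eigh(np.cov((X-c).T));d=V[:,1]
        out.append((np.round([cx/1000,cy/1000],4),np.round(c,4),round(float(np.degrees(np.arctan2(d[1],d[0]))%180),1),np.round([w,h],0),[int(uu.mean()),int(vv.mean())]))
    return out
E
python3 - <<'E'
from h import *
for n in('top','side'):
  s=snapshot(n)
  for b in bars(s): print(n,*b)
  if n=='top':
    for nm in ('tub_blue_middle','tub_yellow_middle','tub_green_middle','carton_blue_middle'):
      for r in models.spot_point(nm,s)[:2]: print(nm,np.round(r['uv']),round(r['conf'],2),world(s,*r['uv'],.05))
    for uv in ((295,243),(348,240),(240,232),(396,219)): print(uv,world(s,*uv,.05))
o=telemetry.get_obs();print(o['force'],o['moment'],ctrl.grip_depth)
E
```

```text
top [ 0.6248 -0.0714] [ 0.6244 -0.0713] 168.2 [13. 72.] [369, 188]
top [0.5982 0.15  ] [0.5981 0.15  ] 21.0 [71. 12.] [261, 197]
top [0.612  0.0389] [0.612  0.0388] 67.5 [73. 13.] [316, 192]
tub_yellow_middle [369. 189.] 0.23 [ 0.6446929  -0.07904126  0.05      ]
tub_green_middle [490. 300.] 0.52 [ 0.40592838 -0.34958307  0.05      ]
carton_blue_middle [132. 263.] 0.78 [0.46350601 0.4361464  0.05      ]
carton_blue_middle [370. 191.] 0.23 [ 0.64013848 -0.08091924  0.05      ]
(295, 243) [0.51775329 0.08291686 0.05      ]
(348, 240) [ 0.52814196 -0.03420547  0.05      ]
(240, 232) [0.53846239 0.20536268 0.05      ]
(396, 219) [ 0.57891361 -0.14059934  0.05      ]
side [ 0.6221 -0.0654] [ 0.6172 -0.0621] 170.6 [17. 77.] [309, 199]
side [0.606  0.0474] [0.6056 0.0474] 67.7 [71. 13.] [285, 226]
side [0.592  0.1568] [0.591  0.1579] 22.6 [70. 15.] [260, 255]
[ 0.65145667  0.06655091 -1.18828733] [0.08651371 0.0199373  0.01347837] -0.0188
```

```bash
python3 - <<'E'
from h import *
for n in('top','side'):
  s=snapshot(n)
  for u,v in ([(369,188),(261,197),(316,192)] if n=='top' else [(309,199),(285,226),(260,255)]): print(n,world(s,u,v))
  # bench height check
  for X in ([.45,.0,0],[.5,-.2,0],[.45,.25,0]):
    u,v=proj(s,np.array(X)); print(X,np.round(world(s,u,v),4))
  for X in ([.598,.15,.135],[.612,.039,.135],[.6245,-.0713,.135]): print(np.round(proj(s,np.array(X)),1))
E
```

```text
top [ 0.62594814 -0.06928279  0.13471001]
top [0.5993128  0.15137977 0.1360101 ]
top [0.61335319 0.03951302 0.13672885]
[0.45, 0.0, 0] [4.498e-01 1.000e-04 3.300e-03]
[0.5, -0.2, 0] [ 5.000e-01 -2.001e-01 -3.000e-04]
[0.45, 0.25, 0] [0.4499 0.2494 0.0026]
[261.7 197.8]
[316.2 192.9]
[370.  188.7]
side [ 0.61739531 -0.06224805  0.13790385]
side [0.61157815 0.04328083 0.12848819]
side [0.59500757 0.15611166 0.13331748]
[0.45, 0.0, 0] [ 0.4511 -0.0016 -0.0024]
[0.5, -0.2, 0] [ 0.5022 -0.2037 -0.0044]
[0.45, 0.25, 0] [ 0.4513  0.2487 -0.0028]
[260.7 252.4]
[285.8 223.1]
[309.  196.8]
```

```bash
cat >> h.py <<'E'
from scipy.spatial.transform import Rotation as Ro
def rel(x,y,z,yaw):
    o=telemetry.get_obs();R=Ro.from_euler('xyz',o['orientation'],degrees=True)
    d=R.inv().apply(np.array([x,y,z])-o['tool_pos'])
    r=(R.inv()*Ro.from_euler('xyz',[180,0,yaw],degrees=True)).as_rotvec(degrees=True)
    print('pos',np.round(o['tool_pos'],4),'rpy',np.round(o['orientation'],1),'q6',np.round(o['joint_pos'][5],1),'open',round(o['opening'],4),'F',np.round(o['force'],1),'M',np.round(o['moment'],2),'clk',round(o['clock'],2))
    print('shift',np.round(d,4),'rot',np.round(r,1))
E
python3 - <<'E'
from h import *
rel(.5,-.1,.23,-81)
rel(.6245,-.071,.18,-11.8)
E
```

```text
pos [ 0.1616 -0.6553  0.2266] rpy [ 180.    -0.  -166.1] q6 -16.5 open 0.0878 F [-0.1  0.3 -0.6] M [ 0.   -0.    0.05] clk 1.5
shift [-0.4615  0.4582 -0.0034] rot [  0.   -0.  -85.1]
pos [ 0.1616 -0.6553  0.2266] rpy [ 180.    -0.  -166.1] q6 -16.5 open 0.0878 F [-0.1  0.3 -0.6] M [ 0.   -0.    0.05] clk 1.5
shift [-0.5893  0.4565  0.0466] rot [   0.     0.  -154.3]
```

>>> jog_arm(
  targets="-0.057 0.057 -0.03 0 0 -10 0; -0.115 0.114 -0.03 0 0 -21 0; -0.173 0.172 -0.03 0 0 -32 0; -0.23 0.229 -0.03 0 0 -42 0; -0.288 0.286 -0.03 0 0 -53 0; -0.346 0.344 -0.03 0 0 -64 0; -0.404 0.401 -0.03 0 0 -74 0; -0.461 0.458 -0.03 0 0 -85 0",
)

```text
clock: 2.5
tool_pos: [0.4203, -0.23, 0.2569]
orientation: [-179.9, -0.0, -81.0]
force: [1.6, -1.5, 0.4]
opening: 0.0443
```

```bash
python3 - <<'E'
from h import *
rel(.6245,-.071,.18,-11.8)
E
```

```text
pos [ 0.4203 -0.23    0.2569] rpy [-179.9   -0.   -81. ] q6 14.0 open 0.0443 F [ 1.6 -1.5  0.4] M [-0.12 -0.04 -0.01] clk 2.5
shift [-0.1253 -0.2264  0.0772] rot [ -0.   -0.1 -69.2]
```

>>> jog_arm(
  targets="-0.02 -0.035 0 0 0 -10 0; -0.04 -0.07 0 0 0 -20 0; -0.06 -0.11 0 0 0 -31 0; -0.08 -0.15 0.02 0 0 -42 0; -0.1 -0.19 0.04 0 0 -53 0; -0.125 -0.226 0.06 0 0 -64 0; -0.125 -0.226 0.077 0 0 -69.2 0; -0.125 -0.226 0.077 0 0 -69.2 0",
)

```text
clock: 3.5
tool_pos: [0.6233, -0.071, 0.1784]
orientation: [179.9, 0.1, -11.9]
force: [-0.5, -0.4, -0.5]
opening: 0.0436
```

```bash
python3 - <<'E'
from h import *
rel(.6245,-.071,.115,-11.8)
for n in ('top','side'):
  s=snapshot(n);save(s,n+'1.png')
  u,v=map(int,proj(s,telemetry.get_obs()['tool_pos'])); print(u,v)
  a=s['img'][max(v-70,0):v+70,u-90:u+90,::-1];cv2.imwrite('pics/c_%s1.png'%n,cv2.resize(a,None,fx=4,fy=4,interpolation=cv2.INTER_CUBIC))
E
```

```text
pos [ 0.6233 -0.071   0.1784] rpy [ 1.799e+02  1.000e-01 -1.190e+01] q6 66.8 open 0.0436 F [-0.5 -0.4 -0.5] M [-0.13  0.16 -0.  ] clk 3.5
shift [ 0.0012 -0.0003  0.0634] rot [ 0.1  0.1 -0.1]
372 183
308 183
```

View pics/c_top1.png

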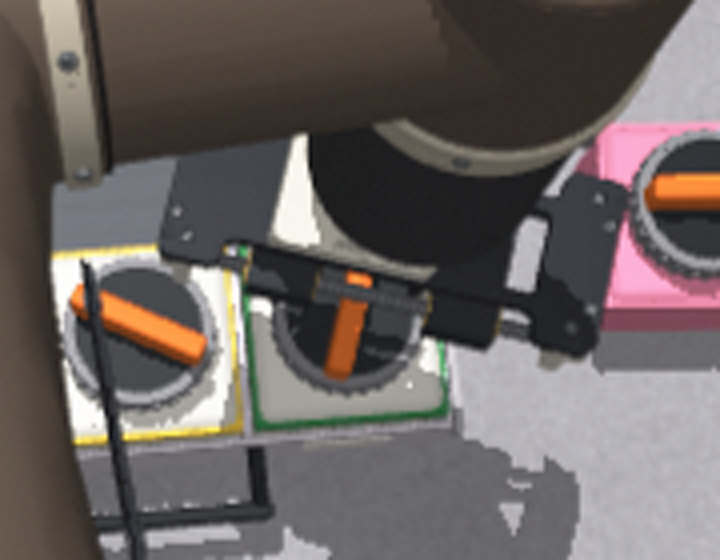

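View pics/c_side1.png

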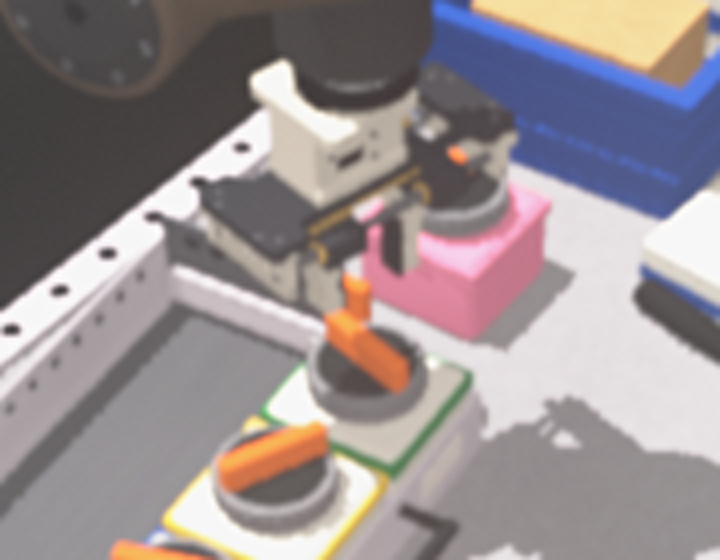

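The top crop shows the open fingers straddling the green bar. Next I lower the gripper and grip.

>>> jog_arm(
  targets="0.001 0 0.02 0 0 0 0; 0.001 0 0.04 0 0 0 0; 0.001 0 0.055 0 0 0 0; 0.001 0 0.0625 0 0 0 0; 0.001 0 0.0625 0 0 0 -0.5; 0.001 0 0.0625 0 0 0 -1; 0.001 0 0.0625 0 0 0 -1; 0.001 0 0.0625 0 0 0 -1",
)

```text
clock: 4.6
tool_pos: [0.6254, -0.0723, 0.1188]
orientation: [180.0, -0.1, -12.0]
force: [1.4, -3.0, -0.4]
opening: 0.0126
```

```bash
python3 - <<'E'
from h import *
rel(.6245,-.071,.115,-11.8)
E
```

```text
pos [ 0.6254 -0.0723  0.1188] rpy [ 1.8e+02 -1.0e-01 -1.2e+01] q6 66.8 open 0.0126 F [ 1.4 -3.  -0.4] M [-1.3  -0.28  0.06] clk 4.6
shift [-0.0011 -0.001   0.0038] rot [ 0.  -0.1 -0.2]
```

>>> jog_arm(
  targets="0 0 0 0 0 1 -1; 0 0 0 0 0 2 -1; 0 0 0 0 0 3 -1; 0 0 0 0 0 4 -1; 0 0 0 0 0 5 -1; 0 0 0 0 0 6 -1; 0 0 0 0 0 6 -1; 0 0 0 0 0 6 -1",
)

```text
clock: 5.6
tool_pos: [0.6254, -0.0723, 0.1188]
orientation: [180.0, -0.1, -18.0]
force: [0.2, -3.2, 0.3]
opening: 0.0131
```

```bash
python3 - <<'E'
from h import *
rel(.6245,-.071,.115,-11.8)
E
```

```text
pos [ 0.6254 -0.0723  0.1188] rpy [ 1.8e+02 -1.0e-01 -1.8e+01] q6 60.8 open 0.0131 F [ 0.2 -3.2  0.3] M [-0.92  0.02  0.11] clk 5.6
shift [-0.0013 -0.001   0.0038] rot [ 0.  -0.1 -6.2]
```

>>> jog_arm(
  targets="0 0 0 0 0 3 -1; 0 0 0 0 0 6 -1; 0 0 0 0 0 9 -1; 0 0 0 0 0 12 -1; 0 0 0 0 0 15 -1; 0 0 0 0 0 18 -1; 0 0 0 0 0 20 -1; 0 0 0 0 0 20 -1",
)

```text
clock: 6.6
tool_pos: [0.6253, -0.0724, 0.1188]
orientation: [-180.0, -0.1, -38.0]
force: [0.1, -3.0, -0.6]
opening: 0.0127
```

```bash
python3 - <<'E'
from h import *
rel(.6245,-.071,.115,-11.8)
s=snapshot('side');save(s,'side2.png')
a=s['img'][150:300,220:380,::-1];cv2.imwrite('pics/c_side2.png',cv2.resize(a,None,fx=4,fy=4,interpolation=cv2.INTER_CUBIC))
E
```

```text
pos [ 0.6253 -0.0724  0.1188] rpy [-1.8e+02 -1.0e-01 -3.8e+01] q6 40.8 open 0.0127 F [ 0.1 -3.  -0.6] M [-1.02  0.2   0.04] clk 6.6
shift [-0.0015 -0.0006  0.0038] rot [  0.   -0.1 -26.2]
```

View pics/c_side2.png

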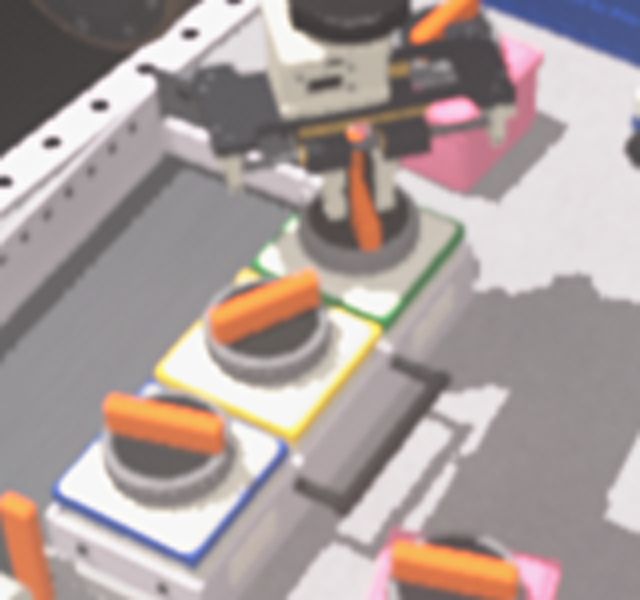

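The green cap is loose: its bar turned with the fingers. I carry on turning it.

>>> jog_arm(
  targets="0 0 0 0 0 5 -1; 0 0 0 0 0 10 -1; 0 0 0 0 0 15 -1; 0 0 0 0 0 20 -1; 0 0 0 0 0 25 -1; 0 0 0 0 0 30 -1; 0 0 0 0 0 35 -1; 0 0 0 0 0 35 -1",
)

```text
clock: 7.65
tool_pos: [0.625, -0.0726, 0.1188]
orientation: [-180.0, -0.1, -72.8]
force: [-1.8, -4.0, 0.7]
opening: 0.0139
```

```bash
python3 - <<'E'
from h import *
rel(.6245,-.071,.115,-11.8)
E
```

```text
pos [ 0.625  -0.0726  0.1188] rpy [-1.80e+02 -1.00e-01 -7.28e+01] q6 5.9 open 0.0139 F [-1.8 -4.   0.7] M [-1.34  0.62  0.84] clk 7.65
shift [-0.0017  0.      0.0038] rot [  0.   -0.1 -61. ]
```

The moment jumped to 0.84 N m and the opening widened, so this looks like the stop. I press a few degrees more to confirm.

>>> jog_arm(
  targets="0 0 0 0 0 1 -1; 0 0 0 0 0 2 -1; 0 0 0 0 0 3 -1; 0 0 0 0 0 4 -1; 0 0 0 0 0 4 -1; 0 0 0 0 0 4 -1; 0 0 0 0 0 4 -1; 0 0 0 0 0 4 -1",
)

```text
clock: 8.65
tool_pos: [0.6251, -0.0726, 0.1188]
orientation: [-180.0, -0.1, -76.8]
force: [-1.1, -2.5, 0.8]
opening: 0.0149
```

```bash
python3 - <<'E'
from h import *
rel(.612,.039,.115,67.5)
s=snapshot('side');save(s,'side3.png')
a=s['img'][150:300,220:380,::-1];cv2.imwrite('pics/c_side3.png',cv2.resize(a,None,fx=4,fy=4,interpolation=cv2.INTER_CUBIC))
E
```

```text
pos [ 0.6251 -0.0726  0.1188] rpy [-1.80e+02 -1.00e-01 -7.68e+01] q6 1.9 open 0.0149 F [-1.1 -2.5  0.8] M [-1.15  0.5   1.  ] clk 8.65
shift [-0.1117 -0.0128  0.0036] rot [ 1.000e-01 -1.000e-01 -1.443e+02]
```

View pics/c_side3.png

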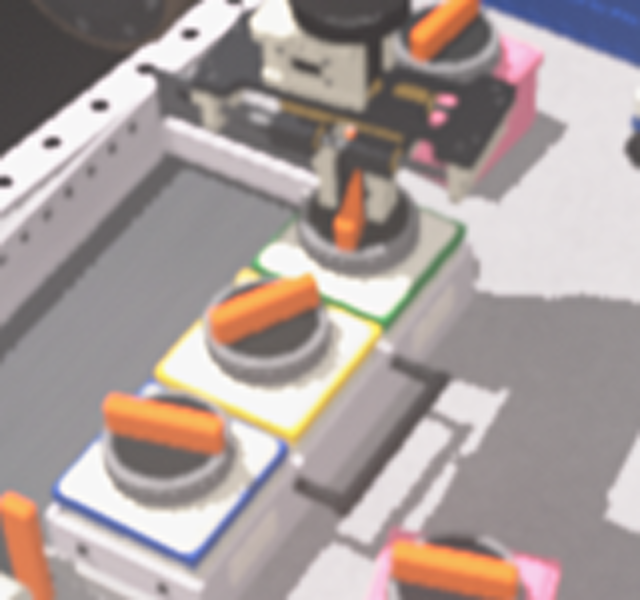

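Green is tight. I release it and move over to yellow.

```bash
python3 - <<'E'
from h import *
rel(.612,.0385,.175,-112.5)
E
```

```text
pos [ 0.625  -0.0726  0.1188] rpy [-1.80e+02 -1.00e-01 -7.68e+01] q6 1.9 open 0.0151 F [-1.1 -3.6  0.1] M [-1.07  0.56  1.1 ] clk 8.7
shift [-0.1111 -0.0127 -0.0564] rot [-0.1 -0.1 35.7]
```

>>> jog_arm(
  targets="0 0 0 0 0 0 0; 0 0 0 0 0 0 0; 0 0 -0.03 0 0 0 0; 0 0 -0.056 0 0 0 0; -0.037 -0.004 -0.056 0 0 10 0; -0.074 -0.008 -0.056 0 0 20 0; -0.112 -0.0125 -0.056 0 0 30 0; -0.112 -0.0125 -0.056 0 0 35.7 0",
)

```text
clock: 9.7
tool_pos: [0.6116, 0.0422, 0.1747]
orientation: [-179.9, 0.0, -112.6]
force: [-0.3, -0.8, -0.4]
opening: 0.0439
```

```bash
python3 - <<'E'
from h import *
for b in bars(snapshot('side')): print(*b)
for b in bars(snapshot('top')): print(*b)
rel(.612,.0385,.117,-112.5)
E
```

```text
[0.6072 0.0446] [0.6073 0.0461] 67.9 [70. 21.] [285, 225]
[0.5912 0.1587] [0.5899 0.1577] 21.9 [70. 16.] [261, 255]
[ 0.6233 -0.0706] [ 0.6233 -0.0704] 114.3 [14. 73.] [369, 189]
[0.5971 0.1492] [0.5966 0.1494] 21.2 [74. 13.] [261, 198]
pos [0.6116 0.0405 0.1746] rpy [-179.9   -0.  -112.5] q6 -44.7 open 0.044 F [ 0.4 -0.1  0.5] M [0.02 0.06 0.01] clk 9.8
shift [ 0.0017 -0.001   0.0576] rot [-0.1 -0.  -0. ]
```

>>> jog_arm(
  targets="0.001 -0.001 0.02 0 0 0 0; 0.001 -0.001 0.04 0 0 0 0; 0.001 -0.001 0.05 0 0 0 0; 0.001 -0.001 0.0565 0 0 0 0; 0.001 -0.001 0.0565 0 0 0 -0.5; 0.001 -0.001 0.0565 0 0 0 -1; 0.001 -0.001 0.0565 0 0 0 -1; 0.001 -0.001 0.0565 0 0 0 -1",
)

```text
clock: 10.8
tool_pos: [0.6126, 0.0392, 0.1186]
orientation: [-179.8, 0.0, -112.5]
force: [0.1, -0.4, 1.2]
opening: 0.0129
```

```bash
python3 - <<'E'
from h import *
rel(.612,.0385,.117,-112.5)
E
```

```text
pos [0.6126 0.0392 0.1186] rpy [-179.8    0.  -112.5] q6 -44.5 open 0.0129 F [ 0.1 -0.4  1.2] M [0.01 0.09 0.11] clk 10.8
shift [0.0009 0.0003 0.0016] rot [-0.2  0.  -0. ]
```

>>> jog_arm(
  targets="0 0 0 0 0 1.5 -1; 0 0 0 0 0 3 -1; 0 0 0 0 0 4.5 -1; 0 0 0 0 0 6 -1; 0 0 0 0 0 7 -1; 0 0 0 0 0 8 -1; 0 0 0 0 0 8 -1; 0 0 0 0 0 8 -1",
)

```text
clock: 11.8
tool_pos: [0.6125, 0.039, 0.1186]
orientation: [-179.8, 0.0, -120.5]
force: [-0.7, -2.9, 0.7]
opening: 0.0138
```

```bash
python3 - <<'E'
from h import *
rel(.612,.0385,.117,-112.5)
E
```

```text
pos [0.6125 0.039  0.1186] rpy [-179.8    0.  -120.5] q6 -52.5 open 0.0138 F [-0.7 -2.9  0.7] M [-0.86  0.51  0.81] clk 11.8
shift [0.0007 0.0002 0.0016] rot [-0.2 -0.  -8. ]
```

>>> jog_arm(
  targets="0 0 0 0 0 1 -1; 0 0 0 0 0 2 -1; 0 0 0 0 0 3 -1; 0 0 0 0 0 4 -1; 0 0 0 0 0 4 -1; 0 0 0 0 0 4 -1; 0 0 0 0 0 4 -1; 0 0 0 0 0 4 -1",
)

```text
clock: 12.8
tool_pos: [0.6126, 0.0392, 0.1186]
orientation: [-179.8, 0.0, -124.5]
force: [-0.3, 1.0, -0.5]
opening: 0.0141
```

```bash
python3 - <<'E'
from h import *
rel(.5975,.150,.175,21-180)
rel(.5975,.150,.175,21)
E
```

```text
pos [0.6126 0.0392 0.1186] rpy [-179.8    0.  -124.5] q6 -56.5 open 0.0141 F [-0.3  1.  -0.5] M [ 0.2  -0.06  0.98] clk 12.8
shift [-0.0828  0.0751 -0.0565] rot [-0.1  0.1 34.5]
pos [0.6126 0.0392 0.1186] rpy [-179.8    0.  -124.5] q6 -56.5 open 0.0141 F [-0.3  1.  -0.5] M [ 0.2  -0.06  0.98] clk 12.8
shift [-0.0828  0.0751 -0.0565] rot [-1.000e-01 -2.000e-01 -1.455e+02]
```

Yellow was already tight. On to blue, with yaw 21 to leave room for clockwise turning.

>>> jog_arm(
  targets="0 0 0 0 0 0 0; 0 0 0 0 0 0 0; 0 0 -0.03 0 0 0 0; 0 0 -0.057 0 0 0 0; -0.02 0.019 -0.057 0 0 -10 0; -0.04 0.038 -0.057 0 0 -20 0; -0.06 0.057 -0.057 0 0 -30 0; -0.083 0.075 -0.057 0 0 -40 0",
)

```text
clock: 13.8
tool_pos: [0.5973, 0.1508, 0.1755]
orientation: [-179.9, -0.1, -84.2]
force: [0.9, -1.3, -0.3]
opening: 0.0438
```

```bash
python3 - <<'E'
from h import *
rel(.5975,.150,.175,21)
E
```

```text
pos [0.5973 0.1508 0.1755] rpy [-1.799e+02 -1.000e-01 -8.420e+01] q6 -26.7 open 0.0438 F [ 0.9 -1.3 -0.3] M [ 0.01  0.09 -0.02] clk 13.8
shift [ 0.0008 -0.0001  0.0005] rot [  -0.    -0.2 -105.2]
```

>>> jog_arm(
  targets="0 0 0 0 0 -10.5 0; 0 0 0 0 0 -21 0; 0 0 0 0 0 -31.5 0; 0 0 0 0 0 -42 0; 0 0 0 0 0 -52.5 0; 0 0 0 0 0 -63 0; 0 0 0 0 0 -73.5 0; 0 0 0 0 0 -84 0",
)

```text
clock: 14.8
tool_pos: [0.5972, 0.1507, 0.1755]
orientation: [180.0, -0.1, 0.1]
force: [0.2, 0.1, 0.3]
opening: 0.0438
```

```bash
python3 - <<'E'
from h import *
rel(.5975,.150,.118,21)
for b in bars(snapshot('side')): print(*b)
for b in bars(snapshot('top')): print(*b)
E
```

```text
pos [0.5972 0.1507 0.1755] rpy [ 1.8e+02 -1.0e-01  1.0e-01] q6 57.6 open 0.0438 F [0.2 0.1 0.3] M [-0.06  0.14  0.  ] clk 14.8
shift [0.0002 0.0007 0.0575] rot [  0.1  -0.1 -20.9]
[ 0.6177 -0.0672] [ 0.6157 -0.062 ] 111.1 [11. 75.] [309, 200]
[0.6044 0.0465] [0.6057 0.0478] 65.3 [67. 11.] [285, 226]
[0.5932 0.1549] [0.5877 0.1534] 24.7 [72. 19.] [263, 255]
[ 0.6235 -0.0707] [ 0.6234 -0.0704] 114.4 [13. 73.] [369, 189]
[0.6086 0.0339] [0.6087 0.0329] 63.5 [61. 14.] [319, 194]
[0.5782 0.1423] [0.5773 0.1424] 24.1 [32. 12.] [264, 207]
```

>>> jog_arm(
  targets="0 0 0 0 0 -10 0; 0 0 0 0 0 -20.9 0; 0 0 0.02 0 0 -20.9 0; 0 0 0.04 0 0 -20.9 0; 0 0 0.057 0 0 -20.9 0; 0 0 0.057 0 0 -20.9 0; 0 0 0.057 0 0 -20.9 -1; 0 0 0.057 0 0 -20.9 -1",
)

```text
clock: 15.9
tool_pos: [0.5978, 0.151, 0.1194]
orientation: [179.9, -0.2, 20.7]
force: [-0.4, 0.1, -0.4]
opening: 0.0289
```

>>> jog_arm(
  targets="0 0 0 0 0 0 -1; 0 0 0 0 0 0 -1; 0 0 0 0 0 2 -1; 0 0 0 0 0 4 -1; 0 0 0 0 0 6 -1; 0 0 0 0 0 8 -1; 0 0 0 0 0 8 -1; 0 0 0 0 0 8 -1",
)

```text
clock: 16.9
tool_pos: [0.5982, 0.1504, 0.1199]
orientation: [179.9, -0.2, 12.6]
force: [2.0, -5.1, 4.7]
opening: 0.0128
```

```bash
python3 - <<'E'
from h import *
rel(.5975,.150,.118,21)
E
```

```text
pos [0.5982 0.1504 0.1199] rpy [179.9  -0.2  12.6] q6 70.2 open 0.0128 F [ 2.  -5.1  4.7] M [-1.98 -0.38 -0.02] clk 16.9
shift [-0.0008  0.0002  0.0019] rot [ 0.1 -0.2 -8.4]
```

Blue gives too. I carry on turning.

>>> jog_arm(
  targets="0 0 0 0 0 4 -1; 0 0 0 0 0 8 -1; 0 0 0 0 0 12 -1; 0 0 0 0 0 16 -1; 0 0 0 0 0 20 -1; 0 0 0 0 0 24 -1; 0 0 0 0 0 28 -1; 0 0 0 0 0 28 -1",
)

```text
clock: 17.9
tool_pos: [0.5984, 0.1502, 0.12]
orientation: [-180.0, -0.3, -15.3]
force: [1.6, -4.1, 0.6]
opening: 0.014
```

```bash
python3 - <<'E'
from h import *
rel(.5975,.150,.118,21)
s=snapshot('side');save(s,'side4.png')
a=s['img'][170:320,200:380,::-1];cv2.imwrite('pics/c_side4.png',cv2.resize(a,None,fx=4,fy=4,interpolation=cv2.INTER_CUBIC))
E
```

```text
pos [0.5984 0.1502 0.12  ] rpy [-180.    -0.3  -15.3] q6 42.2 open 0.014 F [ 1.6 -4.1  0.6] M [-1.61 -0.62  0.81] clk 17.9
shift [-0.0008  0.0004  0.002 ] rot [  0.1  -0.3 -36.3]
```

View pics/c_side4.png

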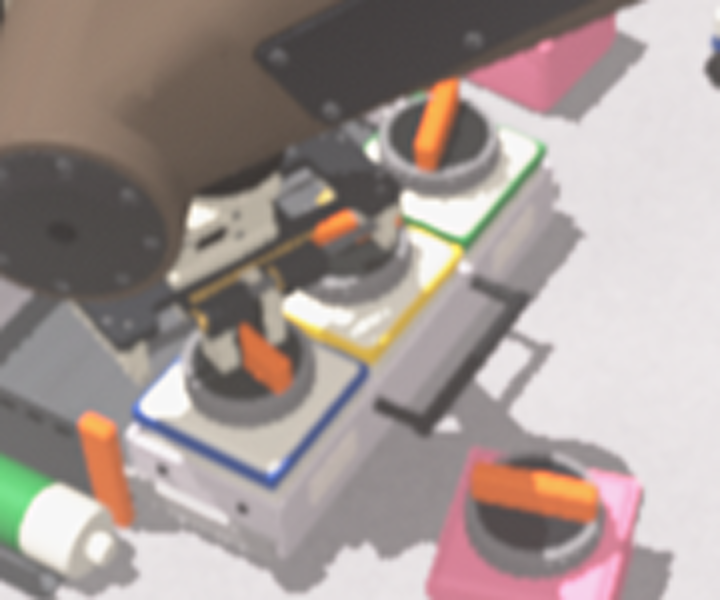

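Blue has reached its stop at about 0.8 N m. I press a little to confirm, then release and lift.

>>> jog_arm(
  targets="0 0 0 0 0 1 -1; 0 0 0 0 0 2 -1; 0 0 0 0 0 3 -1; 0 0 0 0 0 4 -1; 0 0 0 0 0 4 -1; 0 0 0 0 0 4 -1; 0 0 0 0 0 4 -1; 0 0 0 0 0 4 -1",
)

```text
clock: 18.95
tool_pos: [0.5983, 0.1502, 0.12]
orientation: [-180.0, -0.3, -19.3]
force: [2.2, -3.4, 1.8]
opening: 0.0146
```

```bash
python3 - <<'E'
from h import *
rel(.5975,.150,.118,21)
E
```

```text
pos [0.5983 0.1502 0.12  ] rpy [-180.    -0.3  -19.3] q6 38.3 open 0.0146 F [ 2.2 -3.4  1.8] M [-1.56 -0.45  0.95] clk 18.95
shift [-0.0007  0.0004  0.002 ] rot [  0.1  -0.3 -40.3]
```

>>> jog_arm(
  targets="0 0 0 0 0 0 0; 0 0 0 0 0 0 0; 0 0 -0.03 0 0 0 0; 0 0 -0.06 0 0 0 0; -0.05 0 -0.08 0 0 0 0; -0.1 0 -0.08 0 0 0 0; -0.15 0 -0.08 0 0 0 0; -0.18 0 -0.08 0 0 0 0",
)

```text
clock: 19.95
tool_pos: [0.4259, 0.2103, 0.1993]
orientation: [-179.9, -0.2, -19.3]
force: [0.4, 0.1, 0.4]
opening: 0.0436
```

```bash
python3 - <<'E'
from h import *
s=snapshot('side');save(s,'side5.png')
for b in bars(s): print(*b)
s=snapshot('top');save(s,'top5.png')
for b in bars(s): print(*b)
for r in models.spot_point('tray_handle',s): print(r['uv'],r['conf'],world(s,*r['uv'],.046))
rel(.45,.0,.2,7)
E
```

```text
[0.6055 0.158 ] [0.605  0.1579] 172.3 [ 5. 51.] [256, 253]
[0.5977 0.1503] [0.5972 0.1503] 171.5 [12. 73.] [261, 198]
[ 0.6239 -0.0705] [ 0.6239 -0.0704] 114.2 [12. 73.] [369, 188]
[0.6119 0.0389] [0.6119 0.0389] 64.8 [73. 12.] [316, 192]
[323.3, 244.5] 0.97 [0.5168719  0.02021574 0.046     ]
pos [0.4269 0.2105 0.1996] rpy [-179.9   -0.2  -19.2] q6 20.6 open 0.0438 F [ 1.  -0.1 -0.3] M [-0.06  0.1   0.  ] clk 20.1
shift [ 0.0909  0.1912 -0.0004] rot [ -0.1  -0.3 -26.2]
```

View pics/top5.png

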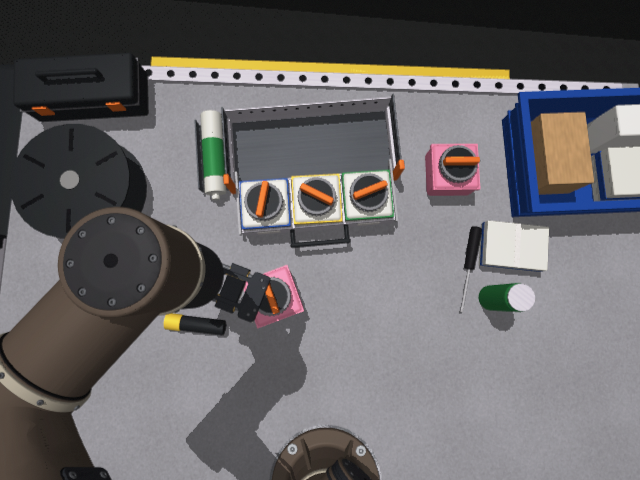

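View pics/side5.png

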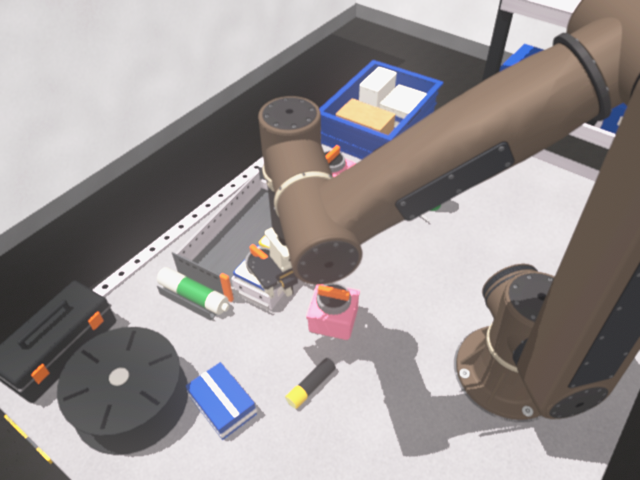

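Checks: the bars are at blue 171.5°, yellow 64.8° and green 114.2°, and each came up hard at 0.95–1.0 N m. The tray has not moved. To push it, I'll close the fingers against the front of the handle, 30 mm right of its centre so the gripper body stays clear of the pink tub at (270,297).

```bash
python3 - <<'E'
from h import *
rel(.4907,-.0123,.2,6.8)
E
```

```text
pos [0.4269 0.2105 0.1996] rpy [-179.9   -0.2  -19.2] q6 20.6 open 0.0438 F [ 1.  -0.1 -0.3] M [-0.06  0.1   0.  ] clk 20.1
shift [ 0.1334  0.1895 -0.0002] rot [ -0.1  -0.3 -26. ]
```

>>> jog_arm(
  targets="0.022 0.032 0 0 0 -5 -1; 0.044 0.063 0 0 0 -10 -1; 0.067 0.095 0 0 0 -15 -1; 0.09 0.127 0 0 0 -20 -1; 0.112 0.158 0 0 0 -26 -1; 0.133 0.1895 0 0 0 -26 -1; 0.133 0.1895 0 0 0 -26 -1; 0.133 0.1895 0 0 0 -26 -1",
)

```text
clock: 21.1
tool_pos: [0.4905, -0.0124, 0.1995]
orientation: [-180.0, -0.2, 6.7]
force: [-0.7, 0.5, -0.5]
opening: 0.0002
```

```bash
python3 - <<'E'
from h import *
rel(.4907,-.0123,.04,6.8)
s=snapshot('top');save(s,'top6.png')
a=s['img'][140:340,220:440,::-1];cv2.imwrite('pics/c_top6.png',cv2.resize(a,None,fx=3,fy=3,interpolation=cv2.INTER_CUBIC))
s=snapshot('side')
a=s['img'][130:350,200:420,::-1];cv2.imwrite('pics/c_side6.png',cv2.resize(a,None,fx=2.7,fy=2.7,interpolation=cv2.INTER_CUBIC))
E
```

```text
pos [ 0.4905 -0.0124  0.1995] rpy [-180.    -0.2    6.7] q6 75.1 open 0.0002 F [-0.7  0.5 -0.5] M [-0.04  0.18  0.06] clk 21.1
shift [-5.000e-04 -1.000e-04  1.595e-01] rot [-0.  -0.2 -0.1]
```

View pics/c_top6.png

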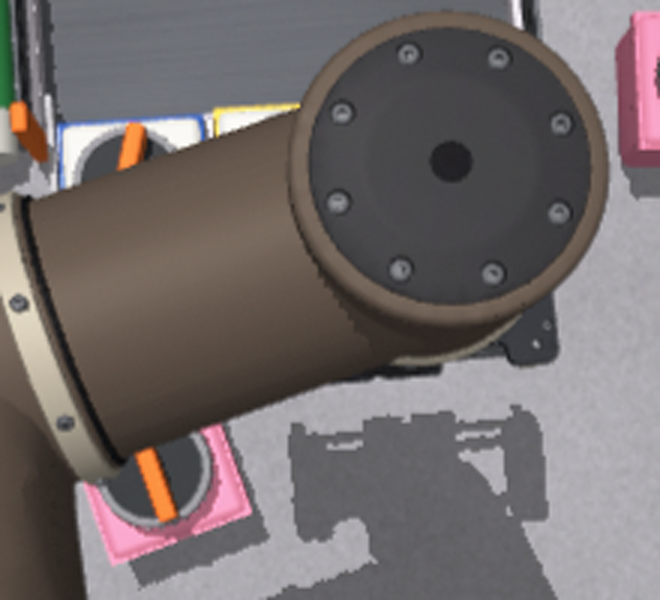

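View pics/c_side6.png

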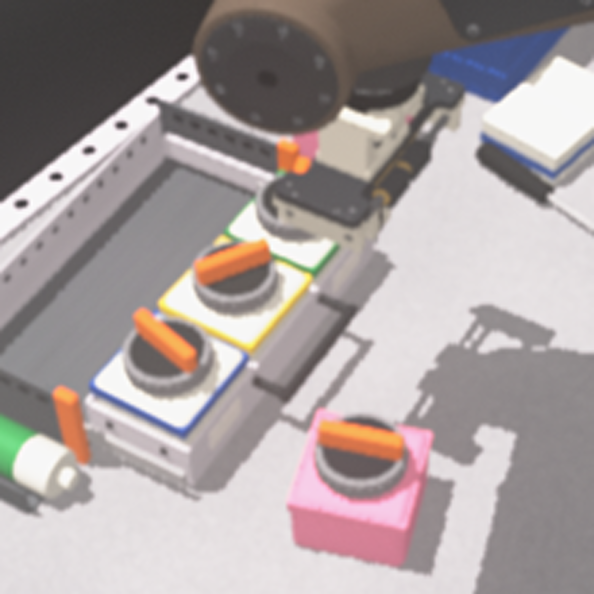

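```bash
python3 - <<'E'
from h import *
s=snapshot('side')
for c in [(265,75),(265,150),(265,125),(290,215),(320,215),(380,90)]:
  print(c,np.round(world(s,200+c[0]/2.7,130+c[1]/2.7),3))
E
```

```text
(265, 75) [0.391 0.233 0.58 ]
(265, 150) [ 0.716 -0.136  0.078]
(265, 125) [0.395 0.232 0.539]
(290, 215) [0.505 0.08  0.277]
(320, 215) [0.471 0.083 0.3  ]
(380, 90) [0.46  0.019 0.391]
```

The wrist link is well above everything (over 0.5 m). I descend in front of the handle.

>>> jog_arm(
  targets="0 0 0.03 0 0 0 -1; 0 0 0.06 0 0 0 -1; 0 0 0.09 0 0 0 -1; 0 0 0.115 0 0 0 -1; 0 0 0.135 0 0 0 -1; 0 0 0.15 0 0 0 -1; 0 0 0.159 0 0 0 -1; 0 0 0.159 0 0 0 -1",
)

```text
clock: 22.25
tool_pos: [0.4909, -0.0111, 0.0405]
orientation: [180.0, -0.2, 6.9]
force: [0.4, -0.7, -0.4]
opening: 0.0001
```

```bash
python3 - <<'E'
from h import *
rel(.4907+.0298,-.0123+.0035,.04,6.8)
s=snapshot('side')
a=s['img'][130:350,200:420,::-1];cv2.imwrite('pics/c_side7.png',cv2.resize(a,None,fx=2.7,fy=2.7,interpolation=cv2.INTER_CUBIC))
E
```

```text
pos [ 0.4909 -0.0111  0.0405] rpy [180.   -0.2   6.9] q6 75.1 open 0.0001 F [ 0.4 -0.7 -0.4] M [-0.15  0.17  0.06] clk 22.25
shift [0.0297 0.0013 0.0006] rot [ 0.  -0.2  0.1]
```

View pics/c_side7.png

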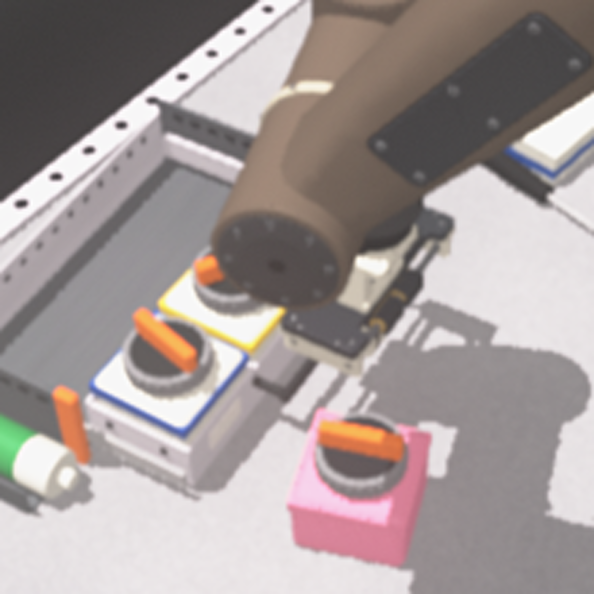

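>>> jog_arm(
  targets="0.005 0 0 0 0 0 -1; 0.01 0 0 0 0 0 -1; 0.015 0 0 0 0 0 -1; 0.02 0 0 0 0 0 -1; 0.025 0 0 0 0 0 -1; 0.03 0 0 0 0 0 -1; 0.035 0 0 0 0 0 -1; 0.04 0 0 0 0 0 -1",
)

```text
clock: 23.3
tool_pos: [0.5308, -0.0065, 0.0408]
orientation: [180.0, -0.2, 6.9]
force: [-4.5, -3.0, -0.7]
opening: 0.0004
```

```bash
python3 - <<'E'
from h import *
rel(.4907+.0298,-.0123+.0035,.04,6.8)
for b in bars(snapshot('side')): print(*b)
for b in bars(snapshot('top')): print(*b)
E
```

```text
pos [ 0.5308 -0.0065  0.0408] rpy [180.   -0.2   6.9] q6 76.3 open 0.0004 F [-4.5 -3.  -0.7] M [-0.83  1.51 -0.  ] clk 23.3
shift [-0.0106  0.001   0.0008] rot [ 0.  -0.2  0.1]
[0.6116 0.1594] [0.6071 0.1623] 173.4 [17. 70.] [254, 253]
[0.6276 0.1521] [0.6289 0.1521] 170.5 [13. 59.] [261, 183]
[0.6441 0.061 ] [0.6459 0.0625] 74.4 [30. 14.] [305, 176]
```

The handle is moving at about 4.5 N. I carry on.

>>> jog_arm(
  targets="0.005 0 0 0 0 0 -1; 0.01 0 0 0 0 0 -1; 0.015 0 0 0 0 0 -1; 0.02 0 0 0 0 0 -1; 0.025 0 0 0 0 0 -1; 0.03 0 0 0 0 0 -1; 0.035 0 0 0 0 0 -1; 0.04 0 0 0 0 0 -1",
)

```text
clock: 24.4
tool_pos: [0.572, -0.0013, 0.0412]
orientation: [-180.0, -0.3, 6.9]
force: [-3.9, -1.9, -3.1]
opening: 0.0003
```

>>> jog_arm(
  targets="0.004 0 0 0 0 0 -1; 0.008 0 0 0 0 0 -1; 0.012 0 0 0 0 0 -1; 0.016 0 0 0 0 0 -1; 0.02 0 0 0 0 0 -1; 0.024 0 0 0 0 0 -1; 0.028 0 0 0 0 0 -1; 0.032 0 0 0 0 0 -1",
)

```text
clock: 25.4
tool_pos: [0.604, 0.0026, 0.0414]
orientation: [-180.0, -0.3, 6.9]
force: [-3.1, -1.5, -2.9]
opening: 0.0008
```

```bash
python3 - <<'E'
from h import *
rel(.4907+.0298,-.0123+.0035,.04,6.8)
s=snapshot('side')
a=s['img'][100:350,180:420,::-1];cv2.imwrite('pics/c_side8.png',cv2.resize(a,None,fx=2.4,fy=2.4,interpolation=cv2.INTER_CUBIC))
for b in bars(snapshot('top')): print(*b)
E
```

```text
pos [0.604  0.0026 0.0414] rpy [-180.    -0.3    6.9] q6 78.0 open 0.0008 F [-3.1 -1.5 -2.9] M [-0.5   1.59 -0.02] clk 25.4
shift [-0.0843  0.0013  0.0009] rot [-0.  -0.3  0.1]
```

View pics/c_side8.png

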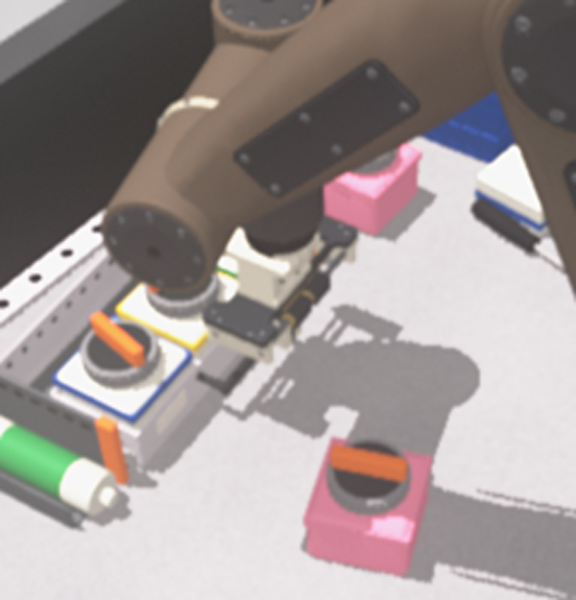

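>>> jog_arm(
  targets="0.0025 0 0 0 0 0 -1; 0.005 0 0 0 0 0 -1; 0.0075 0 0 0 0 0 -1; 0.01 0 0 0 0 0 -1; 0.0125 0 0 0 0 0 -1; 0.015 0 0 0 0 0 -1; 0.0175 0 0 0 0 0 -1; 0.02 0 0 0 0 0 -1",
)

```text
clock: 26.5
tool_pos: [0.6252, 0.0053, 0.0419]
orientation: [-180.0, -0.4, 6.9]
force: [-3.1, -1.6, -2.0]
opening: 0.0003
```

>>> jog_arm(
  targets="0.0012 0 0 0 0 0 -1; 0.0024 0 0 0 0 0 -1; 0.0036 0 0 0 0 0 -1; 0.0048 0 0 0 0 0 -1; 0.006 0 0 0 0 0 -1; 0.0072 0 0 0 0 0 -1; 0.0084 0 0 0 0 0 -1; 0.0096 0 0 0 0 0 -1",
)

```text
clock: 27.5
tool_pos: [0.6347, 0.0065, 0.0419]
orientation: [-180.0, -0.4, 6.9]
force: [-3.5, -0.5, -0.8]
opening: 0.0006
```

>>> jog_arm(
  targets="0.001 0 0 0 0 0 -1; 0.002 0 0 0 0 0 -1; 0.003 0 0 0 0 0 -1; 0.004 0 0 0 0 0 -1; 0.005 0 0 0 0 0 -1; 0.006 0 0 0 0 0 -1; 0.007 0 0 0 0 0 -1; 0.008 0 0 0 0 0 -1",
)

```text
clock: 28.5
tool_pos: [0.6373, 0.0067, 0.0418]
orientation: [180.0, 0.1, 6.9]
force: [-22.7, 2.3, 15.6]
opening: 0.0004
```

```bash
python3 - <<'E'
from h import *
rel(.4907+.0298,-.0123+.0035,.04,6.8)
s=snapshot('side')
a=s['img'][100:350,180:420,::-1];cv2.imwrite('pics/c_side9.png',cv2.resize(a,None,fx=2.4,fy=2.4,interpolation=cv2.INTER_CUBIC))
E
```

```text
pos [0.6373 0.0067 0.0418] rpy [1.8e+02 1.0e-01 6.9e+00] q6 78.8 open 0.0004 F [-22.7   2.3  15.6] M [0.84 8.71 0.05] clk 28.5
shift [-0.1179  0.0014  0.0021] rot [0.  0.1 0.1]
```

View pics/c_side9.png

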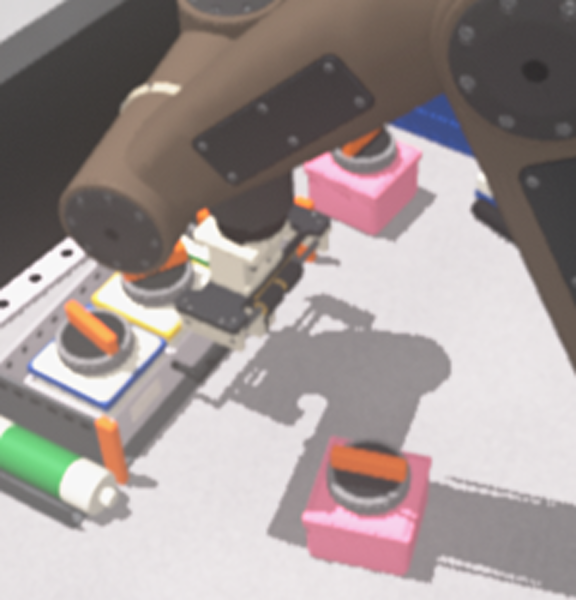

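The stop is felt: force rose from 3.5 to 23 N and the motion halted. I back off, then go up and clear.

>>> jog_arm(
  targets="-0.003 0 0 0 0 0 -1; -0.008 0 0 0 0 0 -1; -0.016 0 0 0 0 0 -1; -0.024 0 0 0 0 0 -1; -0.024 0 -0.03 0 0 0 -1; -0.024 0 -0.07 0 0 0 -1; -0.024 0 -0.12 0 0 0 -1; -0.024 0 -0.17 0 0 0 -1",
)

```text
clock: 29.55
tool_pos: [0.6135, 0.0038, 0.2135]
orientation: [180.0, 0.1, 6.9]
force: [1.1, -0.0, -0.2]
opening: 0.0005
```

>>> jog_arm(
  targets="-0.03 0.04 -0.02 0 0 0 -1; -0.06 0.08 -0.04 0 0 0 -1; -0.09 0.12 -0.04 0 0 0 -1; -0.12 0.16 -0.04 0 0 0 -1; -0.15 0.2 -0.04 0 0 0 -1; -0.17 0.24 -0.04 0 0 0 -1; -0.18 0.28 -0.04 0 0 0 -1; -0.19 0.32 -0.04 0 0 0 -1",
)

```text
clock: 30.55
tool_pos: [0.4627, -0.338, 0.2542]
orientation: [180.0, 0.0, 6.9]
force: [0.9, 0.5, 0.7]
opening: 0.0007
```

```bash
python3 - <<'E'
from h import *
s=snapshot('side');save(s,'side10.png')
for b in bars(s): print(*b)
s=snapshot('top');save(s,'top10.png')
for b in bars(s): print(*b)
for n in('tray_handle','rack','spray_can','torch','screwdriver_grip','carton_blue_middle','carton_white_middle'):
 for r in models.spot_point(n,s)[:2]: print(n,np.round(r['uv']),r['conf'],world(s,*r['uv'],.046 if n[0:4]=='tray' else 0))
E
```

```text
[ 0.7483 -0.0484] [ 0.747  -0.0477] 114.4 [15. 81.] [267, 183]
[0.7329 0.0621] [0.734  0.0629] 64.6 [67. 12.] [243, 208]
[0.7203 0.1717] [0.7132 0.1752] 175.0 [16. 75.] [218, 237]
[0.7262 0.1657] [0.726  0.1657] 171.4 [13. 73.] [257, 137]
[ 0.7529 -0.0554] [ 0.7527 -0.0552] 114.3 [12. 73.] [363, 128]
[0.7402 0.0542] [0.7406 0.0547] 65.1 [73. 13.] [310, 132]
tray_handle [316. 184.] 0.62 [0.65464618 0.04054137 0.046     ]
spray_can [364. 131.] 0.64 [ 0.80205141 -0.06919765  0.        ]
torch [131. 264.] 0.7 [0.46331448 0.45849589 0.        ]
torch [199. 323.] 0.56 [0.33458216 0.29488417 0.        ]
carton_blue_middle [128. 262.] 0.81 [0.46835521 0.46668218 0.        ]
```

View pics/top10.png

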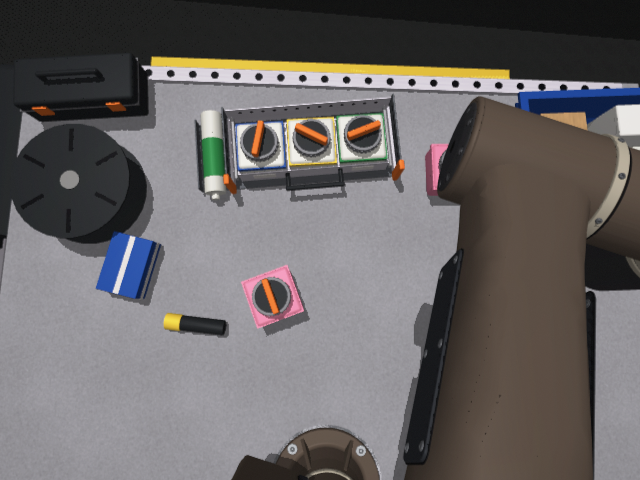

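View pics/side10.png

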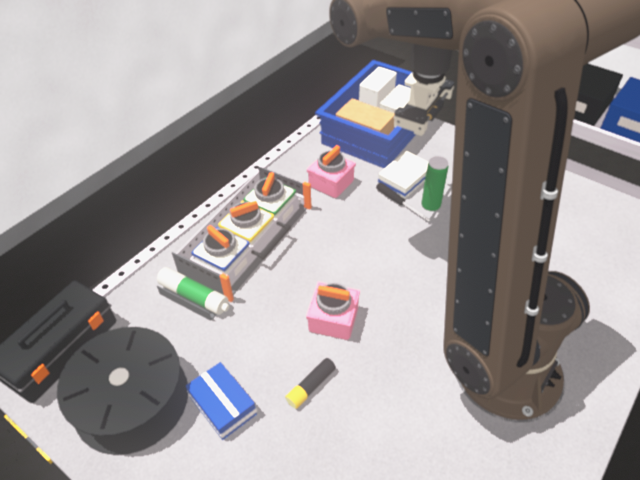

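The tray is back between the rack sides, with its handle at (316,184). The tubs stand upright, the bar angles are unchanged, and the bystanders and both pink tubs are where they were. I hand the job in.

```bash
python3 -c "
from h import *
print(job.close_job())"
```

```text
the job is handed in; nothing more can be done
None
```

All three caps are tight and the tray is fully home; I handed the job in at about 30.7 s of the 72 s allowed.

- **Green cap:** it was loose. I turned it about 54° clockwise to a dead stop, and it held at about 1.0 N m.
- **Yellow cap:** it was already tight. It resisted at once and held at about 0.98 N m. Its bar reads about 2.5° further round than at the start, which I put down to the tub's slack in its pocket.
- **Blue cap:** it was loose. I turned it about 29° clockwise to a dead stop, and it held at about 0.95 N m.
- **Tray:** only after all three were tight did I push it, with closed fingers on the handle. It slid at about 3–5 N for about 128 mm. At the stop the force rose to about 23 N sideways and 16 N vertically, so I backed off.

In the last pictures the tubs stand upright, the yellow cap sits over the rack's estimated centre, and the bar angles are the same as before the push. The blue carton, torch, spray can, screwdriver, white carton and both pink tubs look unmoved.

**Checks that disagreed or failed:**
- The two cameras differed by 5–8 mm on the bars' positions. I used the top camera, and the grips fitted.
- In the last top view the arm hid the screwdriver, white carton and spray can, so I checked those only by eye in the side view.
- In that same view, the network's spray can hit and its best torch hit were false.

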